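Lay the try square on the shelf board, after clearing the spice jar

TASK

The new cabinet shelf is to be marked at its notch, but a spice jar is standing on the board: first lift the jar off and set it down gently, upright and centred, on the cork pad in the jar tray, and let go of it. Then take the try square from the spoon rest and lay it on the board, its stock flush against the board's plain long edge (the one opposite the notch), its blade lying flat across the board, and the blade's outer edge running over the notch; let go and leave it there. Do not shift or knock over the other jars, the masala dabba, the funnel or the oil bottle.

Things in the scene. Friction and masses are not known exactly. Their poses are not given: they have to be found in the camera images.
- board: Pale wooden shelf board lying on the counter, fixed there (it does not shift): 130 mm along its own x, 220 mm along its own y, 20 mm thick. Origin: centre of its underside, on the counter; z up. Its long edges are the upright faces at x = -65 mm (plain) and x = +65 mm (notched).
- notch (a point): Middle of the mouth of the notch, at the board's top: a slot 20 mm wide (along the board's y) and 16 mm deep cut through the notched long edge; in the board's frame at x = +65, y = +40, z = +20 mm. Axes as the board's.
- square_grip (a point): Try square (L shape, 160 g) lying level on the spoon rest: aluminium blade 150 x 35 x 8 mm, dark wooden stock across one end. Its axes: x along the blade away from the stock, z up. This point: blade's centre line, half-way up, near the balance point, 55 mm from the stock's inner face, 95 mm from the tip. At the start the blade's underside is on the rest, 20 mm above the counter.
- stock_heel (a point): On the square: end of the stock's inner face (the face towards the blade) at the blade's outer edge, level with the blade's underside: x -55, y +17.5, z -4 mm from square_grip. The stock is 22 mm thick behind that face and runs 110 mm from here in -y; it stands 14 mm below the blade's underside and 10 mm above it. Flush, this point is at x = -65 mm in the board's frame.
- stock_toe (a point): On the square: the other end of the stock's inner face, 110 mm from the heel in -y of the square, same level. Flush, it too is at x = -65 mm in the board's frame. At the start the stock hangs down over the side of the spoon rest, 5 to 20 mm clear of it.
- blade_edge (a point): On the try square: a point on the underside of the blade's outer edge (its straight edge at the stock's heel end, y = +17.5 mm in the square), 130 mm from the stock's inner face: it comes to lie over the notched edge when the square is flush. Axes as the square's.
- rest: Wooden spoon rest on the counter, fixed: a flat slab 130 mm (own x) by 110 mm (own y), 20 mm thick, with a rounded end that reaches to x = +100 mm. Origin: centre of the slab's underside.
- jar_mid (a point): Glass spice jar with a steel cap standing on the board: round, 54 mm diameter, 85 mm tall, about 200 g. This point: its centre, 42.5 mm above its underside; z up.
- tray: Low dark wooden jar tray on the counter, fixed: 244 mm along its own x, 84 mm along its own y, floor 6 mm thick, rim 14 mm above the counter and 5 mm thick. Three places in a row along x, at x = -76, 0 and +76 mm: two hold jars, one (varying) holds the cork pad. Origin: centre of its underside.
- pad: Round cork pad, 66 mm diameter, 4 mm thick, fixed in the free place of the tray. Origin: centre of its underside; its top is 4 mm higher, 10 mm above the counter.
- jar_b: Another such jar, 54 mm diameter, 85 mm tall, standing in the tray; to be left alone. Origin: centre of its underside.
- jar_c: Another such jar, 54 mm diameter, 85 mm tall, standing in the tray; to be left alone. Origin: centre of its underside.
- dabba: Round stainless steel masala dabba, 166 mm diameter, 87 mm tall with its knob, beyond the board; to be left alone. Origin: centre of its underside.
- funnel: Red plastic funnel standing mouth down, 96 mm diameter, 105 mm tall; to be left alone. Origin: centre of its underside.
- bottle: Tall steel oil bottle, 60 mm diameter, 210 mm tall; to be left alone. Origin: centre of its underside.
There are look-alikes about, which are no part of the job. Of the things that look like the part that bears square_grip, the smallest one is meant.

How it is judged (in metres and radians):
On the way:
1. the jar stands upright on the cork pad, let go (horizontal distance between jar_mid and pad below 0.012 m and z of jar_mid in the frame of pad between 0.0435 and 0.0495 m and angle between jar_mid's own z axis and vertical below 0.05 rad and contact force between the fingers and jar below 0.1 N and linear speed of jar below 0.02 m/s), for 0.2 s.
At the end, for the whole second after the job is handed in: Jar upright on the cork pad, centred within 12 mm. Square flat on the board (within about 2 mm, 0.03 rad), both ends of the stock's inner face within 3 mm of the board's plain long edge, the blade's outer edge within 10 mm of the notch's middle. Both released and at rest (horizontal distance between jar_mid and pad below 0.012 m and z of jar_mid in the frame of pad between 0.0435 and 0.0495 m and angle between jar_mid's own z axis and vertical below 0.05 rad and x of stock_heel in the frame of board between -0.068 and -0.0625 m and x of stock_toe in the frame of board between -0.068 and -0.0625 m and y of blade_edge in the frame of board between 0.03 and 0.05 m and z of blade_edge in the frame of board between 0.018 and 0.0225 m and z of stock_toe in the frame of board between 0.018 and 0.0225 m and angle between square_grip's own z axis and vertical below 0.03 rad and linear speed of each of square, jar below 0.01 m/s); the robot touches nothing.
It fails at once if another jar is shifted by more than 20 mm or tipped (distance of any of jar_b, jar_c from where it was at the start of the episode above 0.02 m or angle between any of jar_b, jar_c's own z axis and vertical above 0.3 rad).
It fails at once if the dabba is shifted by more than 20 mm or tipped (distance of dabba from where it was at the start of the episode above 0.02 m or angle between dabba's own z axis and vertical above 0.3 rad).
It fails at once if the funnel or the bottle is shifted by more than 20 mm or tipped (distance of any of funnel, bottle from where it was at the start of the episode above 0.02 m or angle between any of funnel, bottle's own z axis and vertical above 0.3 rad).
It fails at once if the jar is dropped or slammed on the pad (over 40 N) (contact force between jar and pad above 40 N).
It also fails if it takes over 61 s, if anything falls off the work surface, if the arm or the gripper's body presses on something with over 40 N, if the wrist force passes 120 N, or if a joint passes its speed limit or range.

ROBOT

A 6-joint arm with a two-finger parallel gripper is mounted at the origin on the work surface. World frame = base frame: x ahead of the robot, y to its left, z up, the work surface at z = 0. Lengths are in mm, angles in rad, forces in N, time in s.
With the tool pointing down it reaches from about 275 to 750 mm from the base axis. Payload 10.2 kg.
Tool frame: the origin (TCP) lies at the very end of the fingers, on their centre line; the grasp point (between the pads) lies 19 mm behind it; z points along the fingers, y is the line along which they close (so a half turn about z gives the same grasp; the last joint's range is limited). The gripper opens to 88 mm and grips with 3 to 60 N. Pads are 18 mm wide; open, the fingers measure 123 mm over their backs; the gripper's body (75 mm by 187 mm) begins 45 mm behind the grasp point.
Start: joints at [0.943, 0.313, 1.498, -0, 1.331, -0.223], TCP at [206.776, 482.571, 238.72] pointing down, gripper open.
Joint ranges: [-2.94, 2.94], [-0.97, 2.17], [0.19, 2.56], [-1.23, 4.37], [0.02, 3.11], [-2.88, 2.88]. Speed limits (rad/s): [2.39, 2.39, 3.01, 3.14, 3.14, 3.14].

INTERFACE

Orientations are given as a unit quaternion [w, x, y, z].
In Python, from plant import bot gives the robot as it stands.
- The arm moves only by the tool drive_tool, never from a script. Its argument "steps" is one flat list of numbers, 6 for each row, row after row: the shift along the tool's x, y, z in units of 0.3 m (1.0 is 0.3 m), then the turn, a rotation vector about the tool's x, y, z in units of 45 degrees (1.0 is 45 degrees). In form: [x, y, z, ax, ay, az, x, y, z, ax, ay, az, ...]. A call has 1 to 20 rows; each row shifts and turns the commanded pose from where the row before left it, along the tool's axes as they then stand; what a row does not reach is not made up. A row lasts 1/10 s, in which the tool goes at most 50 mm and 8.59 degrees, less where a joint would pass 70% of its speed; a pose out of reach is approached as far as the arm can. A call with a number of a shift or a turn outside -1 to 1 is refused whole. A call with a gripper value outside its range is refused whole. "gripper" is the opening, from 0 (shut) to 1 (fully open), set as the call begins (left out, the last holds). The fingers move at their own pace and stop on an object; "force" is the grip in N (left out, the last holds). Time passes only in rows, so rows that do not move let the fingers close. It gives the time, the measured TCP pose, the force, the opening and the grip force at its end, in the units of the state.
- bot.get_obs(): the state, without advancing time (a new reading comes with each control period).
- bot.get_image(name): name is "scene" or "top" or "wrist"; returns a dict with "color" (384x512x3 uint8, red, green, blue), "depth" (384x512 float32, mm along the optical axis (not along the pixel's ray), 0 where there is no reading), "intrinsics" (3x3 intrinsics, pixels), "pose" (4x4, takes a point from camera to world coordinates). Camera axes: x right, y down, z forward; pixel columns grow to the right and rows downward; lengths in mm; the calibration is good to about 2 mm. A picture is of the moment at which its call begins.
- bot.close_job(): hands the job in; it is judged then, once.
The state is a dict: "t": time; "qpos": joint angles; "joint_velocities": joint speeds; "joint_torque": joint torques, N m; "ee_pos": TCP position; "tcp_rot": TCP orientation; "ft_force": force on the tool from outside, world axes, zero at the start; "torque": the same for the moment, N m; "grip_width": finger opening in mm; "grasp_force": force on a finger pad.
Only numpy, scipy, OpenCV 4.12 (cv2) and the standard library are available. Lean on these libraries where they do the work, as an engineer would, in place of code of your own. Each camera call takes 0.05 s, during which the arm holds its last target. There are 200 camera calls.

## Working session

There is one attempt and no reset: what is moved stays moved. The work goes in short steps, Python scripts to look and compute and a tool call to move; the robot and the scene stay as the last step left them, time stands still between calls to the robot, and variables do not carry over. Pictures are saved under pics/ and viewed, at most 10 in all, crops included, and the job is handed in when it is done.

Besides the shell and the picture viewer there is one more tool, called after ">>>" by a JSON object that holds its "name" and its "arguments". drive_tool: Moves the arm, as the interface text tells. Its arguments: {"type":"object","properties":{"steps":{"type":"array","items":{"type":"number","minimum":-1,"maximum":1}},"gripper":{"type":"number"},"force":{"type":"number"}},"required":["steps"]}

```bash
mkdir -p pics; python3 - <<'E'
from plant import bot
import cv2,numpy as np
o=bot.get_obs();print(o['ee_pos'],o['tcp_rot'],o['t'])
for n in('scene','top'):
    im=bot.get_image(n);np.savez(n+'0.npz',**im)
    cv2.imwrite(f'pics/{n}0.png',im['color'][:,:,::-1]);print(n,im['intrinsics'].tolist(),im['pose'].round(3).tolist())
E
```

```text
[206.62170229 482.3578924  238.16563951] [-2.70898710e-04  2.01012347e-01  9.79588504e-01 -5.71537574e-04] 0.0
scene [[431.57487879341863, 0.0, 253.3481274898271], [0.0, 431.57487879341863, 194.98328162024106], [0.0, 0.0, 1.0]] [[-0.779, 0.403, -0.48, 1136.657], [0.626, 0.496, -0.601, 887.042], [-0.004, -0.769, -0.639, 912.463], [0.0, 0.0, 0.0, 1.0]]
top [[458.8194747253021, 0.0, 254.21198124200367], [0.0, 458.8194747253021, 185.5769630077211], [0.0, 0.0, 1.0]] [[-0.014, -0.999, 0.039, 442.638], [-1.0, 0.014, 0.009, 92.817], [-0.01, -0.039, -0.999, 1573.07], [0.0, 0.0, 0.0, 1.0]]
```

View pics/top0.png

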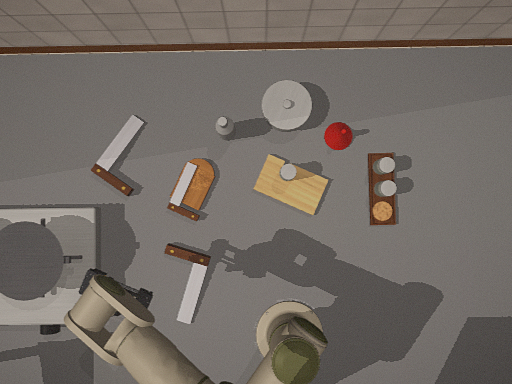

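View pics/scene0.png

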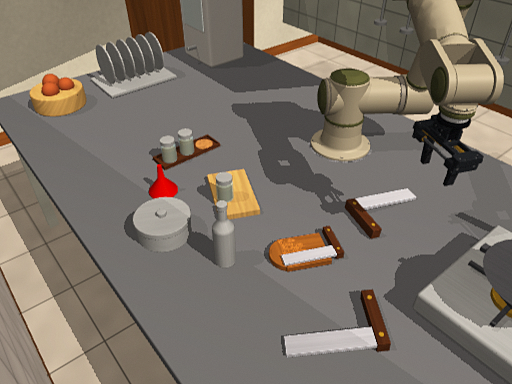

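The top view shows the board at about (291,185), with the jar at (289,172). The small square is on the rest at (185,190), the tray at (382,189) with the cork pad at (382,211), and the larger look-alike squares lie apart. I'll zoom in for the notch and take measurements.

```bash
cat > h.py <<'E'
import numpy as np,cv2
def ray(im,uv,z):
    K=im['intrinsics'];P=im['pose'];uv=np.atleast_2d(np.asarray(uv,float))
    d=np.c_[(uv-K[:2,2])/K[0,0],np.ones(len(uv))]@P[:3,:3].T
    return P[:3,3]+d*((z-P[2,3])/d[:,2])[:,None]
def big(mask):
    c,_=cv2.findContours(mask.astype(np.uint8),cv2.RETR_EXTERNAL,cv2.CHAIN_APPROX_NONE)
    return max(c,key=cv2.contourArea)[:,0,:]
def rect(im,mask,z):
    w=ray(im,big(mask),z)[:,:2].astype(np.float32);r=cv2.minAreaRect(w)
    return r,cv2.boxPoints(r)
E
python3 - <<'E'
from h import *
im=dict(np.load('top0.npz'))
c=im['color'];cv2.imwrite('pics/crop0.png',cv2.resize(c[135:235,160:400,::-1],None,fx=3.3,fy=3.3,interpolation=cv2.INTER_CUBIC))
hsv=cv2.cvtColor(c,cv2.COLOR_RGB2HSV)
for n,p in dict(board=(300,195),pad=(382,211),rest=(200,195),blade=(183,185),stock=(182,211),tray=(372,180)).items():
    print(n,hsv[p[1],p[0]],ray(im,[p],20).round(0)[0,:2],im['depth'][p[1],p[0]])
for n,p,z in [('jar',(289,172),105),('b',(386,165),91),('c',(388,188),91),('pad',(382,211),10),('dabba',(287,104),60),('bottle',(224,126),100),('funnel',(338,136),20)]:print(n,ray(im,[p],z).round(0)[0])
E
```

```text
board [ 20 117 190] [470. -48.] 1548.8651
pad [ 15 149 166] [ 412. -323.] 1555.1559
rest [ 14 169 151] [475. 291.] 1561.3721
blade [  9  13 192] [509. 348.] 1543.6562
stock [ 11 151 101] [421. 353.] 1543.7827
tray [  8 129  81] [ 517. -292.] 1561.6173
jar [543.  -6. 105.]
b [ 562. -320.   91.]
c [ 487. -325.   91.]
pad [ 412. -325.   10.]
dabba [772.  -6.  60.]
bottle [695. 201. 100.]
funnel [ 668. -180.   20.]
```

View pics/crop0.png

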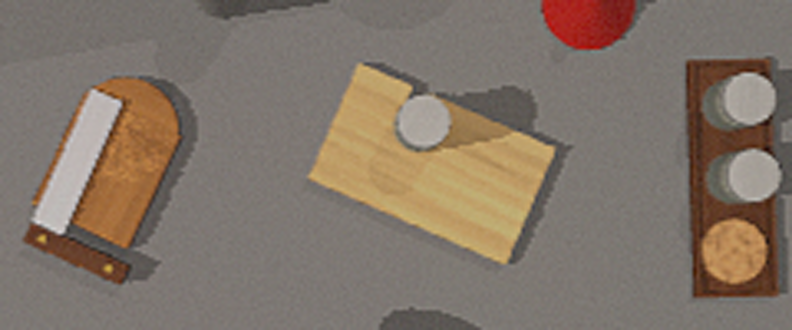

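The crop shows the notch on the far edge at about crop (420,95), just left of the jar. The plain edge faces the robot, and the square is already nearly parallel to the board. Next I'll get the accurate numbers.

```bash
python3 - <<'E'
from h import *
im=dict(np.load('top0.npz'));c=im['color'];H,S,V=[x.astype(int) for x in cv2.split(cv2.cvtColor(c,cv2.COLOR_RGB2HSV))]
def win(m,x0,x1,y0,y1):
    o=np.zeros_like(m);o[y0:y1,x0:x1]=m[y0:y1,x0:x1];return o
def ang(b): # direction long side
    e=[b[1]-b[0],b[2]-b[1]];e=max(e,key=np.linalg.norm);return np.degrees(np.arctan2(e[1],e[0]))
bm=win((H>14)&(H<28)&(S>70),245,335,150,220)
for n,m,z in [('board',bm,20),('blade',win((S<50)&(V>150),165,202,158,210),28),('stock',win((V<135)&(S>110)&(H<20),162,205,200,224),38),
 ('pad',win((H>10)&(S>110)&(V>120),366,398,198,224),10),('cap',win((S<40)&(V>120),278,300,160,184),105),('tray',win((H<14)&(S>90)&(V<130),360,402,148,230),14)]:
    r,b=rect(im,m,z);print(n,np.round(r[0],1),np.round(r[1],1),round(ang(b),1),b.round(0).tolist())
E
```

```text
board [507.2 -15.6] [221.7 131.8] 65.6 [[401.0, -89.0], [522.0, -144.0], [613.0, 58.0], [493.0, 113.0]]
blade [514.2 347.2] [ 34.8 148.9] -24.8 [[439.0, 363.0], [575.0, 300.0], [589.0, 332.0], [454.0, 394.0]]
stock [420.2 347.8] [107.3  20.7] 65.4 [[388.0, 303.0], [407.0, 295.0], [452.0, 392.0], [433.0, 401.0]]
pad [ 413.5 -325.4] [60.9 64.5] -1.4 [[381.0, -355.0], [445.0, -357.0], [446.0, -296.0], [382.0, -294.0]]
cap [554.8  -5.8] [49.5 71.6] -20.9 [[512.0, -16.0], [579.0, -42.0], [597.0, 5.0], [530.0, 30.0]]
tray [ 488.5 -324.5] [243.   86.3] 0.6 [[367.0, -283.0], [367.0, -369.0], [610.0, -366.0], [610.0, -280.0]]
```

>>> {"name": "drive_tool", "arguments": {"steps": [-0.1115,-0.0698,0,0,0,0,-0.1115,-0.0698,0,0,0,0,-0.1115,-0.0698,0,0,0,0,-0.1115,-0.0698,0,0,0,0,-0.1115,-0.0698,0,0,0,0,-0.1115,-0.0698,0,0,0,0,-0.1115,-0.0698,0,0,0,0,-0.1115,-0.0698,0,0,0,0,-0.1115,-0.0698,0,0,0,0,-0.1115,-0.0698,0,0,0,0,-0.1115,-0.0698,0,0,0,0,-0.1115,-0.0698,0,0,0,0,-0.1115,-0.0698,0,0,0,0,-0.1115,-0.0698,0,0,0,0,-0.1115,-0.0698,0,0,0,0,0,0,0,0,0,0,0,0,0,0,0,0], "gripper": 1}}

```text
t: 1.8
ee_pos: [544.1, -4.0, 238.1]
tcp_rot: [-0.001, 0.202, 0.979, 0.0]
ft_force: [0.4, 0.7, -0.3]
grip_width: 88.1
grasp_force: 0.0
```

```bash
python3 - <<'E'
from plant import bot
import cv2,numpy as np
im=bot.get_image('wrist');np.savez('w1.npz',**im);cv2.imwrite('pics/w1.png',im['color'][:,:,::-1]);print(im['pose'].round(3).tolist(),im['intrinsics'][:2].tolist())
E
```

```text
[[0.394, 0.875, 0.281, 469.986], [0.919, -0.376, -0.121, 27.867], [0.0, 0.306, -0.952, 383.754], [0.0, 0.0, 0.0, 1.0]] [[328.5507548988412, 0.0, 254.98313519156244], [0.0, 328.5507548988412, 192.35560974019464]]
```

View pics/w1.png

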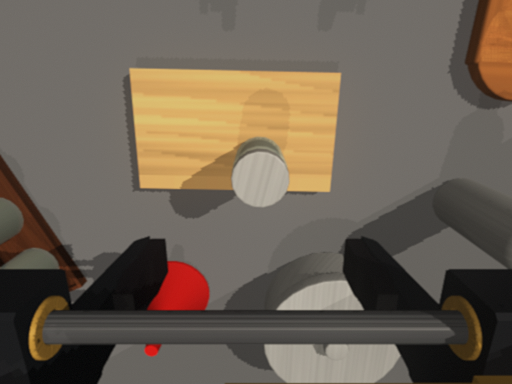

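The wrist view has the jar cap at (260,179), with the board's plain edge at row 70 from (131,70) to (340,73). Next I'll compute the jar's position and refine the board and tray.

```bash
python3 - <<'E'
from h import *
im=dict(np.load('w1.npz'));c=im['color'];H,S,V=[x.astype(int) for x in cv2.split(cv2.cvtColor(c,cv2.COLOR_RGB2HSV))]
K=im['intrinsics'];P=im['pose'];v,u=np.mgrid[:384,:512];d=im['depth']
pw=np.stack([(u-K[0,2])/K[0,0]*d,(v-K[1,2])/K[1,1]*d,d],-1)@P[:3,:3].T+P[:3,3]
m=(abs(pw[...,2]-105)<8)&(u>220)&(u<300)&(v>130)&(v<215)
print('capz',np.median(pw[...,2][m]))
w=ray(im,big(m),105)[:,:2].astype(np.float32);print('cap',cv2.minEnclosingCircle(w),cv2.fitEllipse(w))
m=(H>14)&(H<28)&(S>70)&(u>120)&(u<350)&(v<205)&(v>60)
r,b=rect(im,m,20);print(r,b.round(1).tolist())
pl=np.array([b[i] for i in np.argsort(b@[np.cos(np.radians(-24.5)),np.sin(np.radians(-24.5))])[:2]]);e=pl[1]-pl[0];print('plain',pl,np.degrees(np.arctan2(e[1],e[0])),np.linalg.norm(e))
E
```

```text
capz 104.46907186638111
cap ((542.7313232421875, 0.5802524089813232), 26.137781143188477) ((542.7007446289062, 0.6819373369216919), (50.149234771728516, 51.33292007446289), 69.3399658203125)
((505.9544982910156, -11.85357666015625), (221.6305694580078, 131.62283325195312), 65.62425231933594) [[400.29998779296875, -85.5999984741211], [520.2000122070312, -140.0], [611.5999755859375, 61.900001525878906], [491.70001220703125, 116.19999694824219]]
plain [[491.74518 116.24509]
 [400.27405 -85.629  ]] -114.37575 221.63058
```

>>> {"name": "drive_tool", "arguments": {"steps": [0.005,0.006,0.1,0,0,0,0,0,0.12,0,0,0,0,0,0.12,0,0,0,0,0,0.12,0,0,0,0,0,0.1,0,0,0,0,0,0.047,0,0,0,0,0,0,0,0,0], "gripper": 1}}

```text
t: 2.55
ee_pos: [542.1, -0.2, 55.1]
tcp_rot: [-0.002, 0.2, 0.98, 0.0]
ft_force: [0.3, -0.0, 0.9]
grip_width: 88.1
grasp_force: 0.0
```

>>> {"name": "drive_tool", "arguments": {"steps": [0,0,0,0,0,0,0,0,0,0,0,0,0,0,0,0,0,0,0,0,0,0,0,0,0,0,0,0,0,0,0,0,0,0,0,0,0,0,0,0,0,0], "gripper": 0.4, "force": 20}}

```text
t: 3.25
ee_pos: [543.9, -1.4, 57.1]
tcp_rot: [0.0, 0.201, 0.98, 0.0]
ft_force: [-1.1, 1.5, 5.9]
grip_width: 52.8
grasp_force: 20.0
```

>>> {"name": "drive_tool", "arguments": {"steps": [0,0,-0.05,0,0,0,0,0,-0.1,0,0,0,0,0,-0.12,0,0,0,0,0,-0.08,0,0,0,-0.002,-0.06,0,0,0,0,-0.002,-0.11,0,0,0,0,-0.002,-0.11,0,0,0,0,-0.002,-0.11,0,0,0,0,-0.002,-0.11,0,0,0,0,-0.002,-0.11,0,0,0,0,-0.002,-0.11,0,0,0,0,-0.002,-0.11,0,0,0,0,-0.002,-0.11,0,0,0,0,-0.002,-0.11,0,0,0,0,0,-0.11,0,0,0,0,0,0,0,0,0,0,0,0,0,0,0,0]}}

```text
t: 4.95
ee_pos: [411.7, -323.7, 161.2]
tcp_rot: [-0.0, 0.202, 0.979, 0.0]
ft_force: [0.4, 0.0, -0.6]
grip_width: 52.8
grasp_force: 20.0
```

```bash
python3 - <<'E'
from plant import bot
from h import *
for n in('wrist','top'):
    im=bot.get_image(n);np.savez(n+'2.npz',**im)
    c=im['color'] if n=='wrist' else cv2.resize(im['color'][140:240,340:420],None,fx=4,fy=4)
    if n=='wrist':a=c
    else:b=c
b=cv2.copyMakeBorder(b,0,max(0,384-b.shape[0]),0,0,cv2.BORDER_CONSTANT)[:384,:280]
cv2.imwrite('pics/w2.png',np.hstack([a,b])[:,:,::-1]);print(bot.get_obs()['ee_pos'])
E
```

```text
[ 412.25021638 -322.90060904  161.40960211]
```

View pics/w2.png

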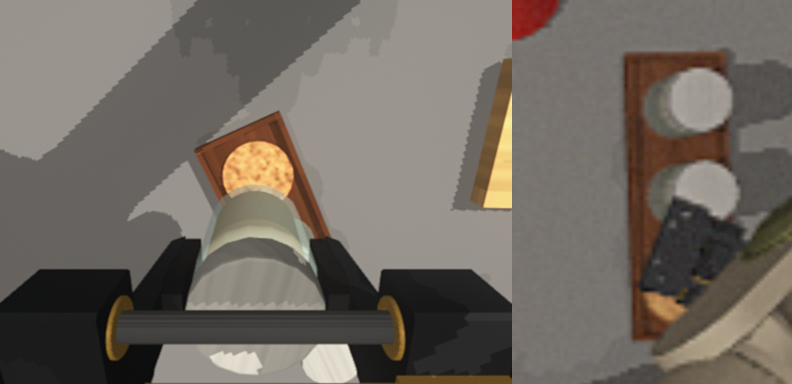

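The wrist view shows the pad at about (258,173), partly hidden by the jar. I'll fit its visible arc.

```bash
python3 - <<'E'
from h import *
from scipy.optimize import least_squares
im=dict(np.load('wrist2.npz'));H,S,V=[x.astype(int) for x in cv2.split(cv2.cvtColor(im['color'],cv2.COLOR_RGB2HSV))]
v,u=np.mgrid[:384,:512]
m=(S>70)&(V>190)&(u>210)&(u<305)&(v>130)&(v<200)
p=big(m);h=cv2.convexHull(p.astype(np.int32))[:,0];h=h[h[:,1]<178];w=ray(im,h,10)[:,:2]
s=least_squares(lambda q:np.hypot(*(w-q).T)-33,[412,-324],loss='soft_l1');print(s.x,len(w),abs(s.fun).max())
E
```

```text
[ 411.93319642 -320.98732085] 18 0.18100921956023086
```

>>> {"name": "drive_tool", "arguments": {"steps": [0,0,0.06,0,0,0,0,0,0.1,0,0,0,0,0,0.09,0,0,0,0,0,0.06,0,0,0,0,0,0.03,0,0,0,0,0,0.01,0,0,0,0,0,0.01,0,0,0,0,0,0.01,0,0,0,0,0,0.003,0,0,0,0,0,0,0,0,0,0,0,0,0,0,0]}}

```text
t: 6.15
ee_pos: [412.1, -323.9, 50.0]
tcp_rot: [0.0, 0.201, 0.98, -0.0]
ft_force: [0.4, -0.4, -1.7]
grip_width: 53.2
grasp_force: 20.0
```

>>> {"name": "drive_tool", "arguments": {"steps": [0,0,0.004,0,0,0,0,0,0.003,0,0,0,0,0,0,0,0,0]}}

```text
t: 6.45
ee_pos: [412.0, -323.7, 47.5]
tcp_rot: [-0.0, 0.201, 0.98, 0.0]
ft_force: [-0.3, 0.2, -1.0]
grip_width: 52.9
grasp_force: 20.0
```

>>> {"name": "drive_tool", "arguments": {"steps": [0,0,0.004,0,0,0,0,0,0,0,0,0]}}

```text
t: 6.65
ee_pos: [412.1, -323.8, 47.1]
tcp_rot: [0.0, 0.201, 0.98, -0.0]
ft_force: [-2.3, 1.4, 7.2]
grip_width: 53.4
grasp_force: 20.0
```

>>> {"name": "drive_tool", "arguments": {"steps": [0,0,0,0,0,0,0,0,0,0,0,0,0,0,0,0,0,0,0,0,0,0,0,0,0,0,0,0,0,0,0,0,0,0,0,0], "gripper": 0.95}}

```text
t: 7.25
ee_pos: [412.1, -323.7, 46.4]
tcp_rot: [-0.0, 0.201, 0.98, 0.0]
ft_force: [0.5, 0.0, 0.4]
grip_width: 83.7
grasp_force: 0.0
```

>>> {"name": "drive_tool", "arguments": {"steps": [0,0,-0.06,0,0,0,0,0,-0.12,0,0,0,0,0,-0.14,0,0,0,0,0,-0.14,0,0,0,0,0,-0.14,0,0,0]}}

```text
t: 7.75
ee_pos: [411.9, -323.5, 228.2]
tcp_rot: [0.0, 0.201, 0.98, 0.0]
ft_force: [0.6, -0.6, 0.0]
grip_width: 83.6
grasp_force: 0.0
```

```bash
python3 - <<'E'
from plant import bot
from h import *
im=bot.get_image('wrist');np.savez('wrist3.npz',**im);o=bot.get_obs();print(o['ee_pos'],o['t'],o['ft_force'])
K=im['intrinsics'];P=im['pose'];v,u=np.mgrid[:384,:512];d=im['depth']
pw=np.stack([(u-K[0,2])/K[0,0]*d,(v-K[1,2])/K[1,1]*d,d],-1)@P[:3,:3].T+P[:3,3]
m=(abs(pw[...,2]-95)<6)&(np.hypot(pw[...,0]-412,pw[...,1]+322)<40)
print('z',np.median(pw[...,2][m]),m.sum());w=ray(im,big(m),95)[:,:2].astype(np.float32);print(cv2.fitEllipse(w),cv2.minEnclosingCircle(w))
E
```

```text
[ 413.38646723 -325.22337985  235.12092083] 7.8 [ 0.29506947 -0.49318187  6.41330874]
z 94.53302047283645 2564
((410.4497985839844, -323.48358154296875), (50.18752670288086, 50.99853515625), 64.8885269165039) ((410.3490295410156, -323.5804748535156), 25.912824630737305)
```

>>> {"name": "drive_tool", "arguments": {"steps": [0.0354,0.122,0,0,0,0,0.0354,0.122,0,0,0,0,0.0354,0.122,0,0,0,0,0.0354,0.122,0,0,0,0,0.0354,0.122,0,0,0,0,0.0354,0.122,0,0,0,0,0.0354,0.122,0,0,0,0,0.0354,0.122,0,0,0,0,0.0354,0.122,0,0,0,0,0.0354,0.122,0,0,0,0,0.0354,0.122,0,0,0,0,0.0354,0.122,0,0,0,0,0.0354,0.122,0,0,0,0,0.0354,0.122,0,0,0,0,0.0354,0.122,0,0,0,0,0.0354,0.122,0,0,0,0,0.0354,0.122,0,0,0,0,0.0354,0.122,0,0,0,0,0,0,0,0,0,0,0,0,0,0,0,0], "gripper": 0.8}}

```text
t: 9.8
ee_pos: [495.6, 357.3, 225.7]
tcp_rot: [-0.0, 0.2, 0.98, -0.0]
ft_force: [0.9, 1.0, 0.2]
grip_width: 70.4
grasp_force: 0.0
```

```bash
python3 - <<'E'
from plant import bot
from h import *
im=bot.get_image('wrist');np.savez('wrist4.npz',**im);o=bot.get_obs();print(o['ee_pos'],o['tcp_rot'])
cv2.imwrite('pics/w4.png',im['color'][:,:,::-1])
E
```

```text
[495.71521692 356.64452711 226.00759319] [-2.27646871e-04  2.01026352e-01  9.79585757e-01 -3.15157389e-04]
```

View pics/w4.png

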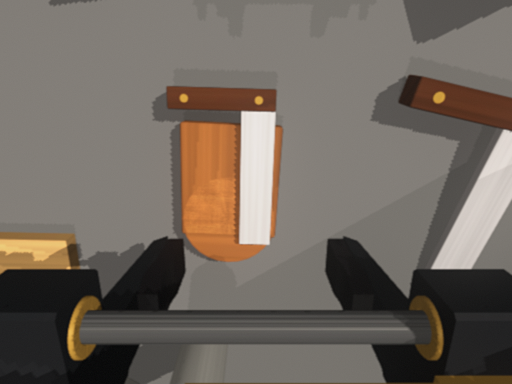

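The wrist view shows the blade from row 112 to 244 at columns 238–275, and the stock at row 98. I'll measure both.

```bash
python3 - <<'E'
from h import *
im=dict(np.load('wrist4.npz'));H,S,V=[x.astype(int) for x in cv2.split(cv2.cvtColor(im['color'],cv2.COLOR_RGB2HSV))]
v,u=np.mgrid[:384,:512]
m=(S<40)&(V>160)&(u>230)&(u<285)&(v>100)&(v<250)
r,b=rect(im,m,28);print('blade',r)
m2=(V<140)&(S>90)&(u>160)&(u<280)&(v>80)&(v<112)
r2,b2=rect(im,m2,38);print('stock',r2)
a=np.radians(-24.5);ax=np.array([np.cos(a),np.sin(a)])
s=b@ax;tip=b[np.argsort(s)[2:]].mean(0);bs=b[np.argsort(s)[:2]].mean(0);e=tip-bs;e/=np.linalg.norm(e)
print('tip',tip,'base',bs,'len',np.linalg.norm(tip-bs),'ang',np.degrees(np.arctan2(e[1],e[0])),'grip',tip-95*e)
E
```

```text
blade ((512.2935180664062, 351.31365966796875), (35.120391845703125, 149.2272186279297), 65.16818237304688)
stock ((418.7957763671875, 353.9489440917969), (106.1822280883789, 21.031600952148438), 65.24256896972656)
tip [580.00867 319.97922] base [444.57837 382.6481 ] len 149.22719 ang -24.831821 grip [493.79196 359.87506]
```

>>> {"name": "drive_tool", "arguments": {"steps": [0.004,0.003,0.08,0,0,0.029,0,0,0.14,0,0,0,0,0,0.14,0,0,0,0,0,0.14,0,0,0,0,0,0.1,0,0,0,0,0,0.04,0,0,0,0,0,0.015,0,0,0,0,0,0,0,0,0,0,0,0,0,0,0]}}

```text
t: 10.75
ee_pos: [496.0, 358.6, 31.7]
tcp_rot: [0.001, 0.212, 0.977, 0.001]
ft_force: [0.7, 0.3, 0.1]
grip_width: 70.6
grasp_force: 0.0
```

>>> {"name": "drive_tool", "arguments": {"steps": [0,0,0.013,0,0,0,0,0,0.01,0,0,0,0,0,0,0,0,0,0,0,0,0,0,0]}}

```text
t: 11.15
ee_pos: [495.0, 358.4, 23.1]
tcp_rot: [-0.0, 0.212, 0.977, -0.0]
ft_force: [-0.0, -0.2, -0.6]
grip_width: 70.5
grasp_force: 0.0
```

```bash
python3 -c "
from plant import bot
o=bot.get_obs();print(o['ee_pos'],o['tcp_rot'],o['ft_force'])"
```

```text
[495.04389828 358.42999553  23.06590895] [-1.67315759e-05  2.12132236e-01  9.77240970e-01 -9.18483333e-06] [-4.97842109e-04 -2.37988042e-01 -6.20439037e-01]
```

>>> {"name": "drive_tool", "arguments": {"steps": [0,0,0.005,0,0,0,0,0,0,0,0,0]}}

```text
t: 11.35
ee_pos: [495.0, 358.4, 21.4]
tcp_rot: [-0.0, 0.212, 0.977, -0.0]
ft_force: [-0.2, 0.2, -0.4]
grip_width: 70.3
grasp_force: 0.0
```

>>> {"name": "drive_tool", "arguments": {"steps": [0,0,0,0,0,0,0,0,0,0,0,0,0,0,0,0,0,0,0,0,0,0,0,0,0,0,0,0,0,0,0,0,0,0,0,0,0,0,0,0,0,0], "gripper": 0.2, "force": 40}}

```text
t: 12.05
ee_pos: [495.1, 358.4, 21.6]
tcp_rot: [0.0, 0.212, 0.977, 0.0]
ft_force: [-0.4, 0.8, 0.0]
grip_width: 34.5
grasp_force: 40.0
```

>>> {"name": "drive_tool", "arguments": {"steps": [0,0,-0.03,0,0,0,0,0,-0.08,0,0,0,0,0,-0.09,0,0,0,-0.0433,-0.0944,0,0,0,0,-0.0433,-0.0944,0,0,0,0,-0.0433,-0.0944,0,0,0,0,-0.0433,-0.0944,0,0,0,0,-0.0433,-0.0944,0,0,0,0,-0.0433,-0.0944,0,0,0,0,-0.0433,-0.0944,0,0,0,0,-0.0433,-0.0944,0,0,0,0,-0.0433,-0.0944,0,0,0,0,-0.0433,-0.0944,0,0,0,0,-0.0433,-0.0944,0,0,0,0,0,0,0,0,0,0,0,0,0,0,0,0]}}

```text
t: 13.65
ee_pos: [495.9, 15.5, 81.9]
tcp_rot: [0.0, 0.213, 0.977, 0.0]
ft_force: [-0.3, 0.5, -0.7]
grip_width: 34.3
grasp_force: 40.0
```

```bash
python3 - <<'E'
from plant import bot
from h import *
im=bot.get_image('wrist');np.savez('wrist5.npz',**im);o=bot.get_obs();print(o['ee_pos'],o['tcp_rot'],o['grip_width'])
cv2.imwrite('pics/w5.png',im['color'][:,:,::-1])
E
```

```text
[495.90149789  16.14499338  81.81410354] [7.77634792e-05 2.12215340e-01 9.77222919e-01 9.86498503e-05] 34.204636718794944
```

View pics/w5.png

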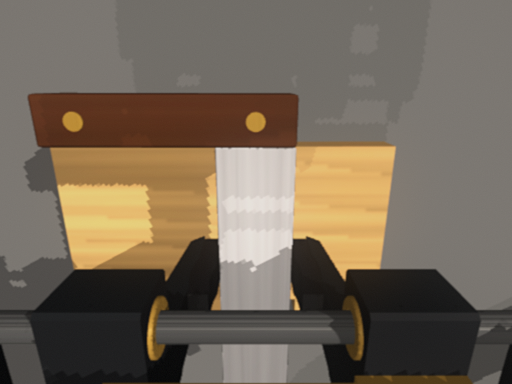

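The wrist view shows the stock above the plain edge, with its inner lower edge at row 147. The board's right corner is at (395,146) and its left corner at about (52,150). I'll compute the gap.

```bash
python3 - <<'E'
from h import *
im=dict(np.load('wrist5.npz'));c=im['color'];H,S,V=[x.astype(int) for x in cv2.split(cv2.cvtColor(c,cv2.COLOR_RGB2HSV))]
print([ (v,H[v,350],S[v,350],V[v,350]) for v in range(138,152)])
def edge(cols,a,b,sgn,ch):  # strongest vertical gradient row
    out=[]
    for u in cols:
        g=np.gradient(ch[a:b,u].astype(float))*sgn;i=g.argmax();out.append((u,a+i))
    return out
be=edge(range(305,385,8),136,160,1,S)   # counter->wood side
bt=edge(range(305,385,8),141,165,1,V)
si=edge(range(225,290,6),138,155,1,V)   # stock->blade
ex=np.array([.9107,-.4131]);ey=np.array([.4131,.9107]);o=np.array([506.,-11.9])
def rep(n,p,z):
    w=ray(im,p,z)[:,:2]-o;x=w@ex;y=w@ey;k=np.polyfit(y,x,1);print(n,p[0],p[-1],'x',np.median(x).round(1),'slope deg',np.degrees(k[0]).round(2),'y',y.min().round(1),y.max().round(1))
rep('board low',be,0);rep('board top',bt,20);rep('stock inner top@98',si,98)
# blade outer edge (right side) rows 155-225
bl=[]
for v in range(155,230,8):
    g=np.gradient(S[v,280:310].astype(float));bl.append((280+g.argmax(),v))
w=ray(im,bl,88)[:,:2]-o;print('blade outer y',(w@ey).round(1),bl[0],bl[-1]);k=np.polyfit(w@ex,w@ey,1);print('deg',np.degrees(k[0]))
bc=[]
for v in range(155,230,8):
    g=-np.gradient(S[v,370:410].astype(float));bc.append((370+g.argmax(),v))
w=ray(im,bc,20)[:,:2]-o;print('board end y',(w@ey).round(1))
E
```

```text
[(138, np.int64(16), np.int64(28), np.int64(117)), (139, np.int64(16), np.int64(28), np.int64(118)), (140, np.int64(16), np.int64(40), np.int64(121)), (141, np.int64(16), np.int64(86), np.int64(130)), (142, np.int64(16), np.int64(133), np.int64(138)), (143, np.int64(16), np.int64(145), np.int64(139)), (144, np.int64(16), np.int64(140), np.int64(138)), (145, np.int64(16), np.int64(144), np.int64(149)), (146, np.int64(17), np.int64(141), np.int64(190)), (147, np.int64(18), np.int64(138), np.int64(226)), (148, np.int64(18), np.int64(134), np.int64(230)), (149, np.int64(18), np.int64(133), np.int64(230)), (150, np.int64(19), np.int64(134), np.int64(229)), (151, np.int64(19), np.int64(131), np.int64(229))]
board low (305, np.int64(141)) (377, np.int64(141)) x -65.1 slope deg 0.15 y 55.7 105.5
board top (305, np.int64(146)) (377, np.int64(146)) x -65.1 slope deg 0.15 y 52.8 98.4
stock inner top@98 (225, np.int64(147)) (285, np.int64(148)) x -78.5 slope deg 1.38 y 9.1 32.9
blade outer y [38.7 38.3 38.5 38.2 38.3 38.4 38.5 38.2 38.3 38.5] (np.int64(296), 155) (np.int64(293), 227)
deg -0.14270704375743704
board end y [110.6 110.6 110.  110.  110.1 110.1 110.1 110.1 110.2 110.2]
```

>>> {"name": "drive_tool", "arguments": {"steps": [0,0.005,0.05,0,0,0,0,0,0.07,0,0,0,0,0,0.05,0,0,0,0,0,0.02,0,0,0,0,0,0.007,0,0,0,0,0,0,0,0,0,-0.01,0,0,0,0,0,-0.01,0,0,0,0,0,-0.01,0,0,0,0,0,0,0,0,0,0,0,0,0,0,0,0,0]}}

```text
t: 14.8
ee_pos: [504.8, 13.2, 22.5]
tcp_rot: [0.0, 0.212, 0.977, 0.0]
ft_force: [0.5, -0.0, -2.5]
grip_width: 34.4
grasp_force: 40.0
```

```bash
cat > gap.py <<'E'
from plant import bot
from h import *
import sys
im=bot.get_image('wrist');np.savez(sys.argv[1],**im);o=bot.get_obs();print(o['ee_pos'],o['tcp_rot'],o['ft_force'],o['t'])
c=im['color'];H,S,V=[x.astype(int) for x in cv2.split(cv2.cvtColor(c,cv2.COLOR_RGB2HSV))]
cv2.imwrite('pics/%s.png'%sys.argv[1],c[:,:,::-1])
ex=np.array([.9107,-.4131]);ey=np.array([.4131,.9107]);og=np.array([506.,-11.9]);zb=float(sys.argv[2])
K=im['intrinsics'];P=im['pose']
def pix(x,y,z):
    w=np.r_[og+x*ex+y*ey,z];q=K@(P[:3,:3].T@(w-P[:3,3]));return (q[:2]/q[2]).round(1)
print('pred corner',pix(-65,110,20),'heel edge',pix(-65,40,zb+18))
E
python3 gap.py g6 21
```

```text
[504.62527739  13.305583    22.3885657 ] [-1.26853460e-04  2.12205248e-01  9.77225111e-01  2.36845302e-06] [-0.04062221  0.10628874 -1.82701882] 14.85
pred corner [447.6 149.3] heel edge [298.8 158.2]
```

View pics/g6.png

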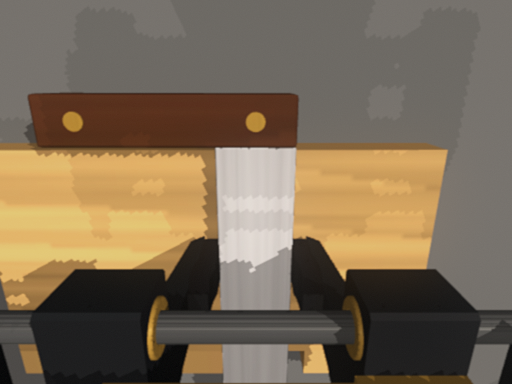

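The corner is where predicted, at (447,149). The stock's inner edge is at row 147, against 158 if it were flush, so roughly 4–5 mm of gap remains. I'll ease it in.

>>> {"name": "drive_tool", "arguments": {"steps": [-0.005,0,0,0,0,0,-0.005,0,0,0,0,0,0,0,0,0,0,0]}}

```text
t: 15.15
ee_pos: [507.2, 12.2, 22.2]
tcp_rot: [-0.0, 0.212, 0.977, 0.0]
ft_force: [-1.6, 1.0, -1.4]
grip_width: 34.1
grasp_force: 40.0
```

>>> {"name": "drive_tool", "arguments": {"steps": [-0.003,0,0,0,0,0,0,0,0,0,0,0]}}

```text
t: 15.35
ee_pos: [507.3, 12.1, 22.0]
tcp_rot: [-0.001, 0.212, 0.977, 0.0]
ft_force: [-4.1, 2.6, -1.3]
grip_width: 33.8
grasp_force: 40.0
```

>>> {"name": "drive_tool", "arguments": {"steps": [-0.003,0,0,0,0,0,0,0,0,0,0,0]}}

```text
t: 15.55
ee_pos: [507.3, 12.1, 22.0]
tcp_rot: [-0.003, 0.212, 0.977, 0.0]
ft_force: [-7.6, 4.6, 3.2]
grip_width: 34.1
grasp_force: 40.0
```

>>> {"name": "drive_tool", "arguments": {"steps": [0,0,0.003,0,0,0,0,0,0,0,0,0]}}

```text
t: 15.75
ee_pos: [507.3, 12.1, 21.5]
tcp_rot: [-0.002, 0.212, 0.977, 0.0]
ft_force: [-10.6, 3.8, 8.3]
grip_width: 34.3
grasp_force: 40.0
```

>>> {"name": "drive_tool", "arguments": {"steps": [0.003,0,0,0,0,0,0,0,0,0,0,0]}}

```text
t: 15.95
ee_pos: [507.2, 12.1, 21.5]
tcp_rot: [-0.001, 0.212, 0.977, 0.0]
ft_force: [-6.6, 3.5, 4.1]
grip_width: 34.5
grasp_force: 40.0
```

>>> {"name": "drive_tool", "arguments": {"steps": [0,0,0,0,0,0,0,0,0,0,0,0,0,0,0,0,0,0,0,0,0,0,0,0,0,0,0,0,0,0], "gripper": 0.7}}

```text
t: 16.45
ee_pos: [508.4, 11.6, 21.6]
tcp_rot: [0.0, 0.212, 0.977, -0.0]
ft_force: [-0.5, 0.1, -0.7]
grip_width: 61.7
grasp_force: 0.0
```

>>> {"name": "drive_tool", "arguments": {"steps": [0,0,-0.02,0,0,0,0,0,-0.06,0,0,0,0,0,-0.12,0,0,0,0,0,-0.14,0,0,0,0,0,-0.14,0,0,0,0,0,-0.14,0,0,0,0,0,0,0,0,0,0,0,0,0,0,0]}}

```text
t: 17.25
ee_pos: [508.3, 11.7, 208.0]
tcp_rot: [0.001, 0.212, 0.977, -0.0]
ft_force: [-0.1, 0.1, -0.1]
grip_width: 61.4
grasp_force: 0.0
```

```bash
python3 gap.py g7 20; python3 - <<'E'
from h import *
im=dict(np.load('g7.npz'));H,S,V=[x.astype(int) for x in cv2.split(cv2.cvtColor(im['color'],cv2.COLOR_RGB2HSV))]
v,u=np.mgrid[:384,:512]
ex=np.array([.9107,-.4131]);ey=np.array([.4131,.9107]);o=np.array([506.,-11.9])
for n,m,z in(('blade',(S<40)&(V>165)&(v>90)&(v<260)&(u>200)&(u<330),28),('stock',(V<140)&(S>110)&(u>100)&(u<400)&(v>40)&(v<230),38)):
    r,b=rect(im,m,z);w=b-o;print(n,np.round(r[1],1),r[2],np.c_[w@ex,w@ey].round(1).tolist())
E
```

```text
[507.83869892  11.75762005 206.89319849] [-5.11204100e-04  2.12171733e-01  9.77232262e-01 -1.65199720e-05] [-0.95164502  0.15539545 -0.84723158] 17.3
pred corner [343.5 110.8] heel edge [273.6 112.3]
blade [ 34.6 148.5] 65.55179595947266 [[-64.6, 5.2], [83.9, 5.1], [83.9, 39.7], [-64.6, 39.8]]
stock [113.9  20.5] 65.52812957763672 [[-86.8, -74.4], [-66.3, -74.4], [-66.2, 39.4], [-86.7, 39.5]]
```

View pics/g7.png

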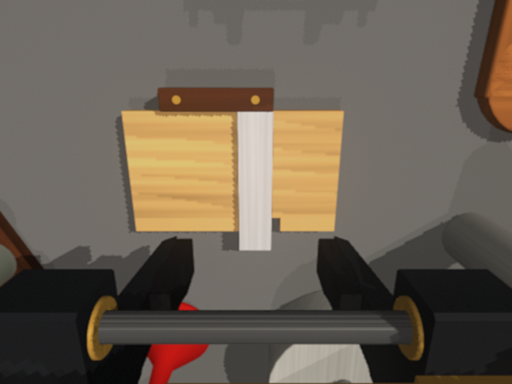

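The square lies flush, and its outer edge at column 272 runs through the notch at about (276,226), at y ≈ 40 mm. I'll hand the job in.

```bash
python3 -c "
from plant import bot
print(bot.close_job())"
```

```text
the job is handed in; nothing more can be done
None
```

I've handed the job in, but the hand-in gave no verdict: by my last camera measurements the jar stands let go about 3 mm off the pad's centre, and the square lies flush on the plain edge with its outer edge at y ≈ 40 mm over the notch.

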